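# Load the cuvette carriers and hold the lock lever level

### The arm

A 6-joint arm with a two-finger parallel gripper is mounted at the origin on the work surface. World frame = base frame: x ahead of the robot, y to its left, z up, the work surface at z = 0. Lengths are in m, angles in rad, forces in N, time in s.
With the tool pointing down it reaches from about 0.35 to 1 m from the base axis. Payload 7.1 kg.
Tool frame: the origin (TCP) lies between the finger pads; the fingertips stand 22 mm ahead of it and the grasp point (between the pads) lies 3 mm ahead of it; z points along the fingers, y is the line along which they close (so a half turn about z gives the same grasp; the last joint's range is limited). The gripper opens to 85 mm and grips with 20 to 120 N. Pads are 22 mm wide; open, the fingers measure 114 mm over their backs; the gripper's body (76 mm by 85 mm) begins 54 mm behind the grasp point. The pads swing forward as they close: fully open they stand 13 mm farther back than shut.
Start: joints at [1.245, 0.423, 1.63, -0, 1.089, -0.019], TCP at [0.189, 0.596, 0.253] pointing down, gripper open.
Joint ranges: [-3, 3], [-0.9, 2.11], [0.09, 2.58], [-1.31, 4.45], [0.11, 2.69], [-2.54, 2.54]. Speed limits (rad/s): [2.39, 2.39, 3.01, 3.14, 3.14, 3.14].

### API

Orientations are given as a rotation vector (axis times angle).
In Python, from rig import manip gives the robot as it stands. The module is installed in compiled form; this text tells all that it offers. Calls block until the motion is done:
- manip.move_to(position, orientation): joint-space move of the TCP to a pose.
- manip.servo_line(position, orientation=None, rate=0.15): straight line of the TCP; orientation=None keeps the orientation; rate is the mean speed in m/s.
- manip.set_joints(angles): joint-space move.
- manip.command_gripper(opening, f_grip=None): finger opening in m; f_grip is the grip in N (None keeps the last); returns when the fingers have stopped.
- manip.hold(seconds).
- manip.solve_ik(position, orientation): joint angles nearest the present ones, or None.
- manip.camera(name): name is "side" or "top" or "wrist"; returns a dict with "image" (420x560x3 uint8, red, green, blue), "fx", "fy", "cx", "cy" (pixels), "k1" (the pictures are not rectified: a ray, as slopes to the right and down, at radius r is drawn at 1 + k1 r^2 times it, then the intrinsics apply), "cam_to_world" (4x4, takes a point from camera to world coordinates); the wrist camera has in their place "mount" (4x4, takes a point from camera to tool coordinates, whose origin is the TCP and whose axes are the flange's). Camera axes: x right, y down, z forward; pixel columns grow to the right and rows downward; lengths in m; the calibration is good to about 2 mm. A picture is of the moment at which its call begins: read the wrist's pose just before it. There is no depth.
A pose or a line that the arm cannot do raises manip.IKError and nothing moves.
- manip.sign_off(): hands the job in; it is judged then, once.
Readings, each from a call of its own:
- manip.get_time(): time.
- manip.get_joint_positions(): joint angles.
- manip.get_joint_vel(): joint speeds.
- manip.get_tau(): joint torques, N m.
- manip.get_position(): TCP position.
- manip.get_ee_rot(): TCP orientation.
- manip.get_contact_force(): force on the tool from outside, world axes, zero at the start.
- manip.get_torque(): the same for the moment, N m.
- manip.get_width(): finger opening in m.
- manip.get_grip_force(): force on a finger pad.
Only numpy, scipy, OpenCV 4.12 (cv2) and the standard library are available. Lean on these libraries where they do the work, as an engineer would, in place of code of your own. Each camera call takes 0.05 s, during which the arm holds its last target. There are 200 camera calls.

### The job

Stand both grey cuvette carriers in the two nests of the reading station, one in each and fully down, both with their tab pointing towards the lock bar, and let go of them. Then press the station's spring-loaded lever down until it is level, not noticeably past it, so that the bar slides over the tabs, and finish while still holding it level: the lever springs up if released. Leave the other things on the bench where they are.

Things in the scene. Friction and masses are not known exactly. Their poses are not given: they have to be found in the camera images.
- station: fixed reading station on the bench: dark grey base plate 215 (x) x 265 (y) x 6 mm with two white open-topped nests side by side, a white housing with a steel lock bar behind them (on the station's +x side) and the lever beside them (on its +y side). Origin: on the bench surface, in the station's own frame; the base reaches from x -75 to +140 mm and y -128 to +138 mm about it. Its yaw is that of the whole station. Highest fixed part 76 mm (the lever's bracket)
- nest_a (a point): centre of the floor of the nest farther from the lever, 6 mm above the bench. Axes as the station's: x points to the lock bar. Inside 68 (x) x 44 (y) mm, walls 5 mm thick, standing 14 mm above the floor (rim 20 mm above the bench), so a carrier has 4 mm of play on each side. Nest centres are 80 mm apart
- nest_b (a point): the same for the nest nearer the lever; the lever's centre line is 100 mm from it in station y
- carrier_a: loose grey cuvette carrier: upright block 60 (its x) x 36 (its y) x 55 mm tall, with three clear cuvettes 12 mm square standing 6 mm out of its top (61 mm overall), about 140 g. From its +x end a tab juts out 20 mm, 16 mm wide, 8 mm thick, from 24 to 32 mm above the underside (above the nest walls). Origin: centre of the block's underside. Starts upright on the bench, at any of many yaws; grasp it across the 36 mm sides. Either carrier may go in either nest
- carrier_a_tab (a point): centre of that carrier's tab, 40 mm along +x from the origin and 28 mm up
- carrier_b: second carrier, identical to carrier_a
- carrier_b_tab (a point): centre of carrier_b's tab, 40 mm along +x from its origin and 28 mm up
- hold_lever (a joint): spring-loaded lever: 0 at rest (sloping up by 0.6 rad towards the station's -x, its free end 0.15 m above the bench), growing in rad as it is pressed down; 0.6 is level; stop at 0.95. It returns to 0 when released. Held level it pushes back with about 7 N at the paddle's centre. As it goes down the lock bar (underside 43 mm above the bench, near edge 74 mm from the nest centres at rest) slides 53 mm per rad towards the nests, 32 mm at level, passing over the tabs
- lever_pivot (a point): the lever's hinge axis, along station y, 62 mm above the bench at station (+80, +100) mm
- paddle (a point): centre of the upper face of the lever's grey paddle, 115 mm from the hinge axis along the lever and 5 mm above its centre line; the paddle is flat, 80 mm long (75 to 155 mm from the axis), 34 mm wide, 10 mm thick. It moves with the lever; with the lever level it lies at station (-35, +100) mm, 67 mm above the bench. Press it from above
- reagent_bottle: bystander, to be left alone: white-capped reagent bottle, 48 mm across, 100 mm tall; origin at its underside
- specimen_jar: bystander, to be left alone: small lidded jar, 44 mm across, 55 mm tall, standing between the carriers and the station; origin at its underside
- beaker: bystander, to be left alone: glass beaker, 70 mm across, 90 mm tall; origin at its underside
- mouse: bystander, to be left alone: black computer mouse, about 75 x 60 x 30 mm; origin at its underside
- tube_rack: bystander, to be left alone: white block 50 x 110 x 40 mm with clear tubes standing out of it to 65 mm; it has no tab and is not a carrier; origin at its underside
- marker: bystander, to be left alone: marker pen lying down, 122 mm long, 15 mm thick; origin at its underside
There are look-alikes about, which are no part of the job. What is shaped like the carrier_a but orange is not meant. Leave any blue look-alike of the carrier_b alone.

How it is judged:
On the way, in this order (a step that is already met when the one before it is completed fails the run):
1. both carriers stand fully down in the nests, one in each, tabs towards the lock bar, let go, with the lever still up ((((horizontal distance between carrier_a and nest_a below 0.008 m and z of carrier_a in the frame of nest_a below 0.003 m and x of carrier_a_tab in the frame of nest_a above 0.032 m and angle between carrier_a's own z axis and vertical below 0.06 rad) and (horizontal distance between carrier_b and nest_b below 0.008 m and z of carrier_b in the frame of nest_b below 0.003 m and x of carrier_b_tab in the frame of nest_b above 0.032 m and angle between carrier_b's own z axis and vertical below 0.06 rad)) or ((horizontal distance between carrier_a and nest_b below 0.008 m and z of carrier_a in the frame of nest_b below 0.003 m and x of carrier_a_tab in the frame of nest_b above 0.032 m and angle between carrier_a's own z axis and vertical below 0.06 rad) and (horizontal distance between carrier_b and nest_a below 0.008 m and z of carrier_b in the frame of nest_a below 0.003 m and x of carrier_b_tab in the frame of nest_a above 0.032 m and angle between carrier_b's own z axis and vertical below 0.06 rad))) and contact force between each of the arm, the fingers and carrier_a below 0.2 N and contact force between each of the arm, the fingers and carrier_b below 0.2 N and linear speed of each of carrier_a, carrier_b below 0.02 m/s and value of joint hold_lever below 0.1 rad), for 0.2 s.
2. the robot presses the lever to level and holds it there (value of joint hold_lever between 0.52 and 0.68 rad and contact force between any of the fingers, the arm and hold_lever above 2 N), for 0.5 s.
At the end, for the whole second after the job is handed in: Both carriers upright in the nests, one in each, within 8 mm of its centre and 3 mm of its floor, tab on the lock bar side, at rest and untouched; the robot holds the lever still, level within 0.08 rad (joint 0.52 to 0.68), with over 2 N (all of step 2 and (((horizontal distance between carrier_a and nest_a below 0.008 m and z of carrier_a in the frame of nest_a below 0.003 m and x of carrier_a_tab in the frame of nest_a above 0.032 m and angle between carrier_a's own z axis and vertical below 0.06 rad) and (horizontal distance between carrier_b and nest_b below 0.008 m and z of carrier_b in the frame of nest_b below 0.003 m and x of carrier_b_tab in the frame of nest_b above 0.032 m and angle between carrier_b's own z axis and vertical below 0.06 rad)) or ((horizontal distance between carrier_a and nest_b below 0.008 m and z of carrier_a in the frame of nest_b below 0.003 m and x of carrier_a_tab in the frame of nest_b above 0.032 m and angle between carrier_a's own z axis and vertical below 0.06 rad) and (horizontal distance between carrier_b and nest_a below 0.008 m and z of carrier_b in the frame of nest_a below 0.003 m and x of carrier_b_tab in the frame of nest_a above 0.032 m and angle between carrier_b's own z axis and vertical below 0.06 rad))) and contact force between each of the arm, the fingers and carrier_a below 0.2 N and contact force between each of the arm, the fingers and carrier_b below 0.2 N and linear speed of each of carrier_a, carrier_b below 0.02 m/s and velocity of joint hold_lever between -0.1 and 0.1 rad/s); the arm keeps its last pose, push and grip.
It fails at once if the lever is pushed more than 0.18 rad (10 degrees) past level (value of joint hold_lever above 0.78 rad).
It fails at once if a bystander is moved by more than 30 mm (distance of any of reagent_bottle, specimen_jar, beaker, mouse, tube_rack, marker from where it was at the start of the episode above 0.03 m).
It also fails if it takes over 66 s, if anything falls off the work surface, if the arm or the gripper's body presses on something with over 40 N, if the wrist force passes 120 N, or if a joint passes its speed limit or range.

## Working session

There is one attempt and no reset: what is moved stays moved. The work goes in short steps, each a Python script; the robot and the scene stay as the last script left them, time stands still between calls to the robot, and variables do not carry over. Pictures are saved under pics/ and viewed, at most 10 in all, crops included, and the job is handed in when it is done.

```bash
mkdir -p pics; ls; python3 - <<'E'
from rig import manip
import cv2,pickle
d={n:manip.camera(n) for n in("top","side")}
pickle.dump(d,open('cams0.pkl','wb'))
for n in d:
    c=d[n];print(n,c['fx'],c['fy'],c['cx'],c['cy'],c['k1'],c['cam_to_world'].round(3).tolist())
    cv2.imwrite(f'pics/{n}0.png',cv2.cvtColor(c['image'],cv2.COLOR_RGB2BGR))
print(manip.get_ee_rot(),manip.get_time())
E
```

```text
pics
top 488.6989171586708 488.6989171586708 281.5336212918092 202.32577790895448 -0.05029269086420114 [[-0.001, -0.987, 0.161, 0.332], [-1.0, -0.002, -0.015, -0.039], [0.015, -0.161, -0.987, 1.322], [0.0, 0.0, 0.0, 1.0]]
side 381.7636738859769 381.7636738859769 280.85633236856614 211.033551534939 -0.08982050832607977 [[0.717, -0.477, 0.509, 0.042], [-0.697, -0.466, 0.545, -0.565], [-0.023, -0.745, -0.666, 0.743], [0.0, 0.0, 0.0, 1.0]]
[-4.79973895e-01 -3.10445258e+00  2.18024675e-03] 0.1
```

View pics/top0.png

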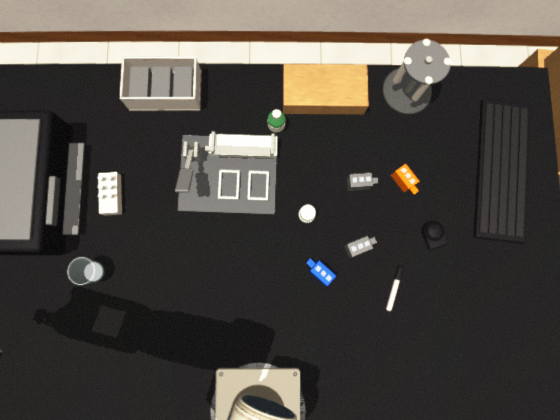

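View pics/side0.png

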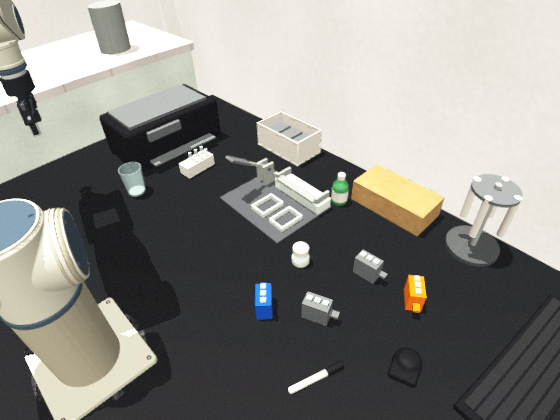

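The top view shows the grey carriers at (361,181) and (360,246), with tabs to the right (world -y). The nests are at (229,184) and (258,185), the lever is on the left, and the lock bar is above (+x). The jar is at (307,213), the orange and blue look-alikes at (407,178) and (321,272). The side view agrees.

```bash
cat > h.py <<'E'
from rig import manip
import numpy as np,cv2
from scipy.spatial.transform import Rotation as R
def down(yaw): return (R.from_euler('z',yaw)*R.from_euler('x',np.pi)).as_rotvec()
def yaw_now():
    m=R.from_rotvec(manip.get_ee_rot()).as_matrix(); return np.arctan2(m[1,0],m[0,0])
def rays(c,px):
    K=np.array([[c['fx'],0,c['cx']],[0,c['fy'],c['cy']],[0,0,1.]])
    u=cv2.undistortPoints(np.float64(px).reshape(-1,1,2),K,np.float64([c['k1'],0,0,0])).reshape(-1,2)
    T=c['cam_to_world'];return T[:3,3],np.c_[u,np.ones(len(u))]@T[:3,:3].T
def plane(c,px,z):
    o,d=rays(c,px);return o+d*((z-o[2])/d[:,2])[:,None]
def wrist(name=None):
    T=np.eye(4);T[:3,3]=manip.get_position();T[:3,:3]=R.from_rotvec(manip.get_ee_rot()).as_matrix()
    c=manip.camera('wrist');c['cam_to_world']=T@c['mount']
    if name: cv2.imwrite(f'pics/{name}.png',cv2.cvtColor(c['image'],cv2.COLOR_RGB2BGR))
    return c
E
python3 - <<'E'
from h import *
import pickle
c=pickle.load(open('cams0.pkl','rb'))['top']
print('car',plane(c,[(361,181),(360,246)],.058).round(3).tolist(),'tabs',plane(c,[(374,181),(374,240)],.03).round(3).tolist())
print('nests',plane(c,[(229,184),(258,185)],.02).round(3).tolist())
print('jar',plane(c,[(307,213)],.05).round(3))
w=manip.camera('wrist');print(w['mount'].round(3).tolist(),w['fx'],w['cx'],w['cy'],w['k1'],yaw_now())
E
```

```text
car [[0.596, -0.269, 0.058], [0.424, -0.262, 0.058]] tabs [[0.602, -0.31, 0.03], [0.442, -0.305, 0.03]]
nests [[0.594, 0.083, 0.02], [0.592, 0.005, 0.02]]
jar [[ 0.511 -0.126  0.05 ]]
[[-0.0, -0.958, -0.288, 0.074], [1.0, -0.0, -0.0, 0.0], [0.0, -0.288, 0.958, -0.121], [0.0, 0.0, 0.0, 1.0]] 289.2801720133874 281.868800714476 212.30298518296408 0.0153762898787127 2.834766286029312
```

```bash
python3 - <<'E'
from h import *
import pickle
manip.move_to([.57,.05,.32],down(np.pi)); s=wrist('st'); print(manip.get_joint_positions().round(2))
manip.move_to([.51,-.26,.30],down(1.6)); k=wrist('ca'); print(manip.get_joint_positions().round(2),manip.get_time())
pickle.dump((s,k),open('w.pkl','wb'))
E
```

```text
[ 0.07  0.27  1.68  0.    1.18 -1.5 ]
[-0.49  0.29  1.7   0.    1.14 -0.52] 3.8417
```

View pics/st.png

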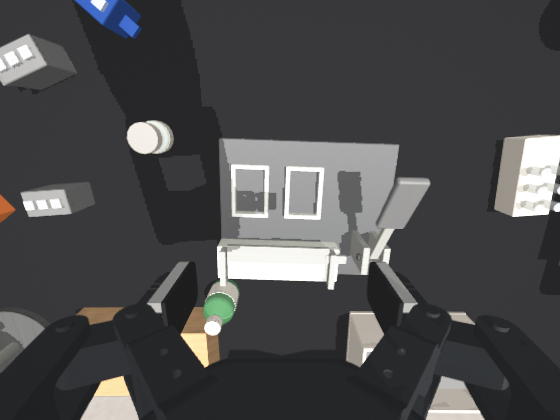

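View pics/ca.png

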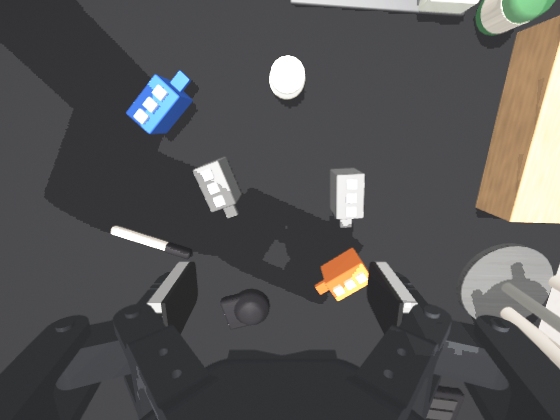

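Station view: the nest rims are at (250,192) and (304,194), and the lever paddle is at (403,205). Carrier view: grey carriers at (217,187) and (347,196), with tabs pointing down in the image (232,212) and (346,222). Now I'll refine these numbers.

```bash
cat >> h.py <<'E'
def blobs(c,box,th,amin=40):
    x0,y0,x1,y1=box;g=c['image'].min(2)[y0:y1,x0:x1]
    m=cv2.resize(g,None,fx=4,fy=4,interpolation=cv2.INTER_CUBIC)
    m=(m>th).astype(np.uint8)
    cs,_=cv2.findContours(m,cv2.RETR_EXTERNAL,cv2.CHAIN_APPROX_NONE)
    return [(k.reshape(-1,2)+.5)/4-.5+[x0,y0] for k in cs if cv2.contourArea(k)>amin*16]
E
python3 - <<'E'
from h import *
import pickle
s,k=pickle.load(open('w.pkl','rb'))
for b in blobs(s,(224,158,332,226),140,400):
    q=cv2.boxPoints(cv2.minAreaRect(b.astype(np.float32)))
    A=plane(s,q,.02);B=plane(s,q,.006);o=s['cam_to_world'][:3,3];m=A.mean(0)
    P=np.where(((A-m)*(m-o)>0)[:,:2],A[:,:2],B[:,:2])
    e=[P[(i+1)%4]-P[i] for i in range(4)]
    print('nest',P.mean(0).round(4),A.mean(0).round(4),[np.linalg.norm(v).round(4) for v in e],[np.degrees(np.arctan2(v[1],v[0])).round(1) for v in e])
for box in((185,150,245,222),(325,160,372,230)):
    g=k['image'].min(2)[box[1]:box[3],box[0]:box[2]];print(np.percentile(g,[50,80,90,95,99]))
    for th in(150,190,215):
        for b in blobs(k,box,th,20):
            q=cv2.minAreaRect(b.astype(np.float32));print(th,np.round(q[0],1),np.round(q[1],1),plane(k,[q[0]],.061).round(4))
E
```

```text
nest [0.5932 0.0482] [0.5924 0.047  0.02  ] [np.float64(0.1525), np.float64(0.1017), np.float64(0.1635), np.float64(0.1017)] [np.float64(90.0), np.float64(3.0), np.float64(-90.0), np.float64(176.8)]
[ 77.  183.2 247.  255.  255. ]
150 [215.9 191.4] [59.  27.5] [[ 0.4269 -0.2684  0.061 ]]
190 [218.7 200.7] [12.2 12.2] [[ 0.43   -0.2805  0.061 ]]
190 [211.5 179.8] [33.5 25.5] [[ 0.4219 -0.2537  0.061 ]]
215 [218.6 200.8] [11.1 11.1] [[ 0.4299 -0.2807  0.061 ]]
215 [211.7 179.8] [32.9 24.6] [[ 0.422  -0.2537  0.061 ]]
[107. 241. 248. 255. 255.]
150 [350.1 199.9] [53.5 28.5] [[ 0.5985 -0.2743  0.061 ]]
190 [350.  199.6] [27.5 52.2] [[ 0.5983 -0.274   0.061 ]]
215 [350.1 199.5] [26.8 51.4] [[ 0.5985 -0.2738  0.061 ]]
```

```bash
python3 - <<'E'
from h import *
import pickle
s,k=pickle.load(open('w.pkl','rb'))
f=lambda c,x,y,w,h,z:cv2.resize(cv2.cvtColor(c['image'][y:y+h,x:x+w],cv2.COLOR_RGB2BGR),None,fx=z,fy=z,interpolation=cv2.INTER_NEAREST)
a=np.hstack([f(k,185,150,64,72,5),f(k,320,160,64,72,5)])
b=np.vstack([a,f(s,224,158,128,48,5)]);cv2.imwrite('pics/crop.png',b);print(b.shape)
E
```

```text
(600, 640, 3)
```

View pics/crop.png

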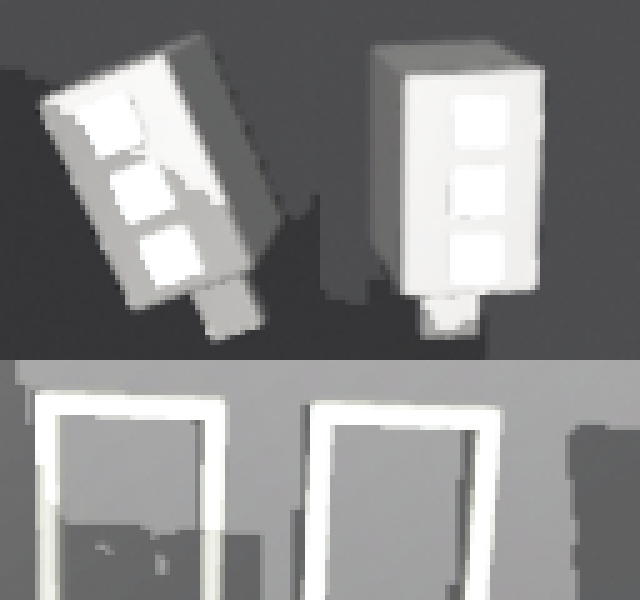

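The crop shows the carriers' top-face corners (z = 55 mm) clearly. The rims are pure white on a mid-grey base.

```bash
python3 - <<'E'
from h import *
import pickle
s,k=pickle.load(open('w.pkl','rb'))
L=np.array([(40,103),(165,53),(248,268),(132,308)])/5+[185,150]-.5
Q=(np.array([(405,74),(545,68),(538,290),(403,294)])-[320,0])/5+[320,160]-.5
for q in(L,Q):
    P=plane(k,q,.055)[:,:2];x=(P[2]+P[3]-P[0]-P[1])/2;y=(P[1]+P[2]-P[0]-P[3])/2
    print('car',P.mean(0).round(4),'len',np.linalg.norm(x).round(4),np.linalg.norm(y).round(4),'yaw',np.arctan2(x[1],x[0]).round(3),np.arctan2(y[1],y[0]).round(3)-np.pi/2)
for th in (200,228):
  for b in blobs(s,(224,158,332,226),th,60):
    r=cv2.minAreaRect(b.astype(np.float32));P=plane(s,cv2.boxPoints(r),.02)[:,:2]
    e=[P[(i+1)%4]-P[i] for i in range(4)]
    print('nest',np.round(r[0],1),P.mean(0).round(4),[np.linalg.norm(v).round(4) for v in e],[np.degrees(np.arctan2(v[1],v[0])).round(1) for v in e])
E
```

```text
car [ 0.4232 -0.2635] len 0.0579 0.0338 yaw -1.211 -1.1857963267948965
car [ 0.5994 -0.271 ] len 0.059 0.0356 yaw -1.492 -1.5037963267948966
nest [303.8 192.6] [0.5934 0.0837] [np.float64(0.0806), np.float64(0.0557), np.float64(0.0807), np.float64(0.0588)] [np.float64(177.9), np.float64(87.7), np.float64(0.1), np.float64(-92.4)]
nest [249.3 190.6] [0.5904 0.0027] [np.float64(0.0813), np.float64(0.0551), np.float64(0.0812), np.float64(0.0582)] [np.float64(176.2), np.float64(89.2), np.float64(-1.6), np.float64(-90.9)]
nest [303.7 192.7] [0.5934 0.0835] [np.float64(0.0797), np.float64(0.0546), np.float64(0.0799), np.float64(0.0576)] [np.float64(177.8), np.float64(87.6), np.float64(-0.0), np.float64(-92.5)]
nest [249.2 190.7] [0.5906 0.0024] [np.float64(0.0799), np.float64(0.0545), np.float64(0.0799), np.float64(0.0575)] [np.float64(175.9), np.float64(88.8), np.float64(-2.0), np.float64(-91.3)]
```

```bash
cat >> h.py <<'E'
def pick(p,yaw,name):
    t=down(yaw+np.pi)
    manip.command_gripper(.080,40)
    manip.move_to([*p,.16],t); manip.servo_line([*p,.043],t,.15)
    manip.command_gripper(0.0,40); print('w',manip.get_width(),manip.get_grip_force())
    manip.servo_line([*p,.20],t,.2); c=wrist(name)
    print('wid',manip.get_width(),manip.get_time(),manip.get_position().round(4));return c
E
python3 - <<'E'
from h import *
import pickle
pickle.dump(pick([.5994,-.271],-1.498,'g1'),open('g1.pkl','wb'))
E
```

```text
w 0.035113488690035576 41.32966160774231
wid 0.03536253865044441 7.175 [ 0.5984 -0.2705  0.1982]
```

View pics/g1.png

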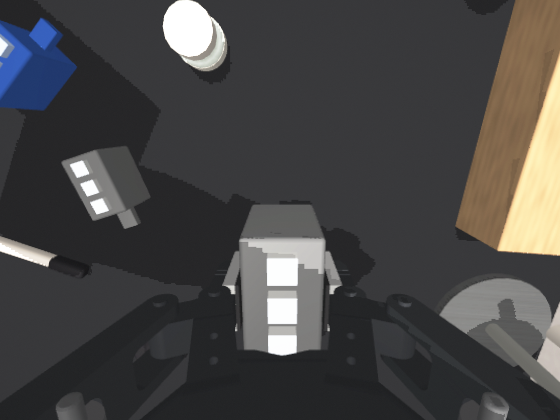

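The carrier is gripped squarely: its near top edge is at row ~239 (cols 240–325) and its near bottom edge at row ~206 (cols 250–315). Now I'll compute its offset in the tool frame.

```bash
cat >> h.py <<'E'
def ingrip(c,top,bot):
    d=dict(c);d['cam_to_world']=c['mount'];return plane(d,top,-.012).round(4),plane(d,bot,.043).round(4)
E
python3 - <<'E'
from h import *
import pickle
print(*ingrip(pickle.load(open('g1.pkl','rb')),[(240,238.5),(325,238.5)],[(250,206),(315,206)]))
E
```

```text
[[ 0.0297 -0.0173 -0.012 ]
 [ 0.0297  0.0171 -0.012 ]] [[ 0.0282 -0.019   0.043 ]
 [ 0.0282  0.0192  0.043 ]]
```

```bash
cat >> h.py <<'E'
def place(p,yaw=-.034):
    t=down(yaw+np.pi);p=np.array(p)
    manip.move_to([*p,.20],t); manip.servo_line([*p,.078],t,.2); manip.hold(.2)
    e=p-manip.get_position()[:2];f0=manip.get_contact_force();print('err',e.round(4),manip.get_position(),f0.round(2)); p=p+e
    for z in(.066,.058,.0525):
        manip.servo_line([*p,z],t,.06);f=manip.get_contact_force()-f0
        print(z,manip.get_position().round(4),f.round(1))
        if np.linalg.norm(f)>12: print('STOP');return False
    manip.servo_line([*p,.0495],t,.04);manip.hold(.1);print(manip.get_position().round(4),(manip.get_contact_force()-f0).round(1),manip.get_time());return True
def release(n):
    manip.command_gripper(.058);p=manip.get_position()
    manip.servo_line([p[0],p[1],.20],None,.2);return wrist(n)
E
python3 - <<'E'
from h import *
place([.5934,.0833])
E
```

```text
err [-0.001 -0.   ] [0.59442528 0.08334228 0.07953034] [ 0.51 -0.66 -1.81]
0.066 [0.5918 0.0832 0.0654] [-0.3 -0.2  1.9]
0.058 [0.592  0.0832 0.0574] [-0.3  0.4  0.6]
0.0525 [0.5921 0.0832 0.0521] [-0.6  0.2  0.6]
[0.593  0.0833 0.0498] [0.8 1.5 2.3] 10.7
```

```bash
python3 - <<'E'
from h import *
import pickle
release('r1')
pickle.dump(pick([.4232,-.2635],-1.203,'g2'),open('g2.pkl','wb'))
a,b=[cv2.imread(f'pics/{n}.png') for n in('r1','g2')]
cv2.imwrite('pics/m.png',np.hstack([a[150:,130:430],b[150:,130:430]]))
E
```

```text
w 0.03558825026598512 40.332714915275574
wid 0.035693655585790865 16.1833 [ 0.4224 -0.263   0.1987]
```

View pics/m.png

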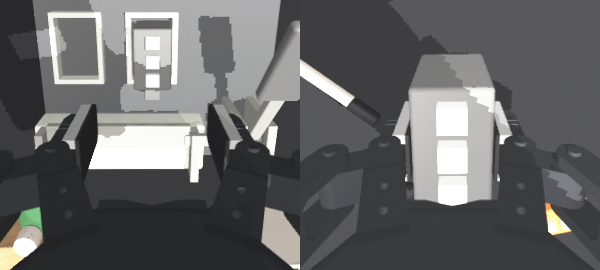

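Left: the first carrier is seated in nest_b with its tab towards the lock bar. Right: the second is gripped just like the first (top edge at row ~237), so I'll place it.

```bash
python3 - <<'E'
from h import *
import pickle
if place([.5906,.0033]):
    c=release('r2');pickle.dump(c,open('r2.pkl','wb'))
    a=cv2.imread('pics/r2.png');cv2.imwrite('pics/m2.png',cv2.resize(a[120:320,180:460],None,fx=2.8,fy=2.8))
    print(manip.get_time())
E
```

```text
err [-0.001   0.0001] [0.59156037 0.00318016 0.07948646] [ 0.18  0.   -1.7 ]
0.066 [0.5891 0.0035 0.0654] [-0.3 -0.4  0.5]
0.058 [0.5893 0.0034 0.0574] [ 0.  -0.4  0.8]
0.0525 [0.5894 0.0034 0.0521] [0.1 0.  0.5]
[0.5902 0.0034 0.0498] [-0.1  0.1  3.6] 19.575
20.875
```

View pics/m2.png

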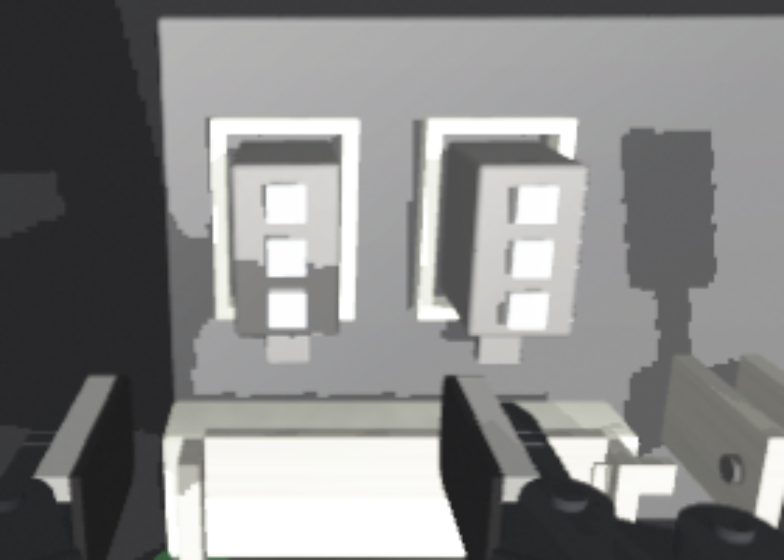

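Both carriers are down in their nests, tabs towards the bar and released. Next I'll check the lever position from the station view (paddle quad centre about (405,204), z≈0.131), then shut the fingers above it.

```bash
python3 - <<'E'
from h import *
import pickle
s,_=pickle.load(open('w.pkl','rb'))
c,q=np.cos(-.034),np.sin(-.034);S=lambda x,y:np.array([.5934+c*x-q*y,.0832+q*x+c*y])
print('paddle meas',plane(s,[(405,204)],.131).round(4),'pred',S(-.012,.1).round(4))
p=S(-.025,.1);t=down(np.pi-.034);print(p)
manip.command_gripper(0.0,40)
manip.move_to([*p,.25],t);manip.servo_line([*p,.185],t,.15);manip.hold(.2)
f0=manip.get_contact_force();z=.185;prev=None
while z>.112:
    z-=.006;manip.servo_line([*p,z],t,.08)
    print(round(z,3),manip.get_position().round(4),(manip.get_contact_force()-f0).round(1))
w=wrist('p1');sd=manip.camera('side')
cv2.imwrite('pics/p1s.png',cv2.resize(cv2.cvtColor(sd['image'][110:250,170:350],cv2.COLOR_RGB2BGR),None,fx=4,fy=4));print(manip.get_time())
E
```

```text
paddle meas [[0.5799 0.1874 0.131 ]] pred [0.5848 0.1836]
[0.57181379 0.18399204]
0.179 [0.5716 0.184  0.1788] [-0.  -1.2 -1.1]
0.173 [0.5714 0.1839 0.1724] [-0.3 -0.6 -0. ]
0.167 [0.5721 0.184  0.1668] [ 1.7 -1.7 -0.1]
0.161 [0.5719 0.184  0.1607] [ 1.3 -1.5 -0. ]
0.155 [0.5718 0.184  0.1546] [ 2.2 -1.   0.8]
0.149 [0.5718 0.184  0.1487] [ 1.6 -0.6  1.4]
0.143 [0.5718 0.184  0.1428] [1.6 0.3 0.1]
0.137 [0.5719 0.184  0.137 ] [ 1.4 -0.4  1.5]
0.131 [0.5719 0.1841 0.1311] [1.2 0.2 2.7]
0.125 [0.5719 0.184  0.1252] [0.1 0.4 2.6]
0.119 [0.5719 0.184  0.1192] [-0.4  0.3  3.6]
0.113 [0.5719 0.184  0.1133] [-0.   0.2  4.6]
0.107 [0.5719 0.1841 0.1074] [-0.8  0.7  5.2]
26.3667
```

View pics/p1s.png

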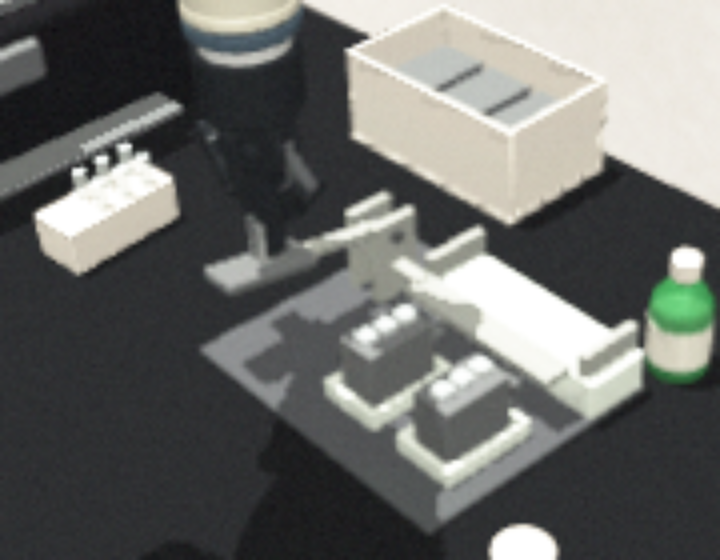

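The fingers are on the paddle and partly pressing it; the carriers are seated and the bar is sliding out. I'll continue to level.

```bash
python3 - <<'E'
from h import *
p=[.5718,.1840];t=down(np.pi-.034)
for z in(.101,.095,.0895):
    manip.servo_line([*p,z],t,.05);print(z,manip.get_position().round(4),manip.get_contact_force().round(1))
manip.hold(.7);print(manip.get_position().round(4),manip.get_contact_force().round(1))
sd=manip.camera('side')
import pickle;pickle.dump(sd,open('sd.pkl','wb'))
cv2.imwrite('pics/p2s.png',cv2.resize(cv2.cvtColor(sd['image'][150:220,215:340],cv2.COLOR_RGB2BGR),None,fx=6,fy=6))
print(manip.get_time())
E
```

```text
0.101 [0.5718 0.1841 0.1014] [-1.4  1.3  6.3]
0.095 [0.5717 0.1841 0.0954] [-1.5  0.7  6.7]
0.0895 [0.5717 0.1841 0.09  ] [-1.4  1.2  7.7]
[0.5716 0.1841 0.0902] [-1.4  1.8  7.3]
27.9083
```

View pics/p2s.png

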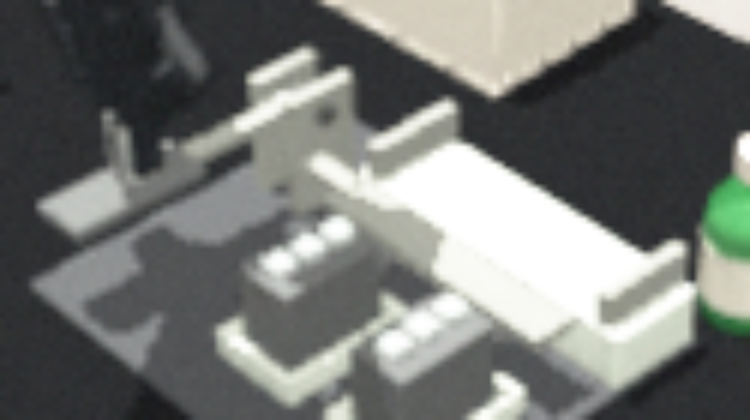

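Lever appears parallel to the base edge. The paddle's end corners are at crop pixels (40,205) and (80,228); I'll compare these with the level prediction.

```bash
python3 - <<'E'
from h import *
import pickle
s=pickle.load(open('sd.pkl','rb'));T=np.linalg.inv(s['cam_to_world'])
K=np.array([[s['fx'],0,s['cx']],[0,s['fy'],s['cy']],[0,0,1.]])
yw=-.034;c,q=np.cos(yw),np.sin(yw)
for a in(.45,.5,.6,.7):
    P=[]
    for y in(.117,.083):
        th=.6-a;x=.08-.155*np.cos(th)+.005*np.sin(th);z=.062+.155*np.sin(th)+.005*np.cos(th)
        P.append([.5934+c*x-q*y,.0832+q*x+c*y,z])
    px=cv2.projectPoints(np.array(P),cv2.Rodrigues(T[:3,:3])[0],T[:3,3],K,np.array([s['k1'],0,0,0]))[0].reshape(-1,2)
    print(a,((px+.5-[215,150])*6).round(0).tolist())
print(manip.get_contact_force().round(1),manip.get_joint_vel().round(3))
E
```

```text
0.45 [[36.0, 159.0], [78.0, 190.0]]
0.5 [[36.0, 173.0], [77.0, 203.0]]
0.6 [[38.0, 199.0], [79.0, 230.0]]
0.7 [[42.0, 224.0], [83.0, 255.0]]
[-1.7  2.1  7. ] [-0.001  0.001  0.001 -0.001  0.002  0.001]
```

The measured corners match a lever angle of about 0.60 rad, so the lever is level, and the fingers are holding it with about 7 N. I'll hand it in.

```bash
python3 -c "
from rig import manip
print(manip.sign_off())"
```

```text
the job is handed in; nothing more can be done
None
```

I handed the job in at about 28 s with both carriers seated in the nests, tabs towards the lock bar and released, and the lever held level (about 0.60 rad by camera) with about 7 N; `sign_off()` returned no verdict.

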